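# Find the rocking canister lid and close it

## Robot

A 6-joint arm with a two-finger parallel gripper is mounted at the origin on the work surface. World frame = base frame: x ahead of the robot, y to its left, z up, the work surface at z = 0. Lengths are in m, angles in degrees, forces in N, time in s.
With the tool pointing down it reaches from about 0.35 to 0.875 m from the base axis. Payload 4.2 kg.
Tool frame: the origin (TCP) lies on the front face of the gripper's body, between the roots of the fingers; the fingertips stand 70 mm ahead of it and the grasp point (between the pads) lies 51 mm ahead of it (bot.grasp_offset is the distance from the TCP to the grasp point, in m); z points along the fingers, y is the direction in which the jaws open and shut (so a half turn about z gives the same grasp; the last joint's range is limited). The gripper opens to 87 mm and grips with 3 to 60 N. Pads are 19 mm wide; open, the fingers measure 117 mm over their backs; the gripper's body (75 mm by 190 mm) begins 51 mm behind the grasp point.
Start: joints at [-53.193, 22.042, 0.453, 0, -68.411, -14.817], TCP at [0.234, -0.58, 0.292] pointing down, gripper open.
Joint ranges: [-179.83, 179.83], [-69.29, 118.12], [-61.27, 80.66], [-181.25, 117.63], [-171.15, -9.14], [-177.46, 177.46]. Speed limits (degrees/s): [159.86, 159.86, 180, 180, 180, 180].

## Interface

Orientations are given as [roll, pitch, yaw] about the fixed x, y, z axes, in that order (R = Rz(yaw) Ry(pitch) Rx(roll)).
In Python, from station import bot gives the robot as it stands.
- The arm moves only by the shell command python3 -m handwheel 'ROWS' [FORCE]. ROWS is JSON, a list of rows, each an object of numbers: "x", "y", "z": the shift along the tool's x, y, z in mm; "rx", "ry", "rz": the turn, a rotation vector about the tool's x, y, z in rad; "grip": the gripper command: -1 is shut, 1 is fully open, values between are in proportion. A call has 1 to 20 rows; each row is the pose to reach, as a shift and turn from the pose commanded when the call began, along the tool's axes at that moment; what a row does not reach only later rows make up. A row lasts 1/12 s, in which the tool goes at most 41.7 mm and 7.16 degrees, less where a joint would pass 70% of its speed; a pose out of reach is approached as far as the arm can. A call with a gripper value outside its range is refused whole. The fingers move at their own pace and stop on an object; FORCE is the grip in N (left out, the last holds). Time passes only in rows, so rows that repeat a pose let the fingers close. It gives the time, the measured TCP pose, the force and the opening at its end, in the units of the state.
- bot.sense(): the state, without advancing time (a new reading comes with each control period).
- bot.grab_frame(name): name is "side" or "top" or "wrist"; returns the picture (420x560x3 uint8, red, green, blue); there is no depth.
- bot.camera_params(name): a dict with "fx", "fy", "cx", "cy" (pixels), "xyz" and "attitude" of the camera in the world; the wrist camera has in their place "mount" (4x4, takes a point from camera to tool coordinates, whose origin is the TCP and whose axes are the flange's). Camera axes: x right, y down, z forward; pixel columns grow to the right and rows downward; lengths in m; the calibration is good to about 2 mm. A picture is of the moment at which its call begins: read the wrist's pose just before it. camera_params takes no time and is no camera call.
- bot.close_job(): hands the job in, once; it reports no verdict.
The state is a dict: "t": time; "joint_pos": joint angles; "dq": joint speeds; "effort": joint torques, N m; "tcp_pos": TCP position; "eef_rot": TCP orientation; "contact_force": force on the tool from outside, world axes, zero at the start; "torque": the same for the moment, N m; "finger_gap": finger opening in m.
Only numpy, scipy, OpenCV 4.12 (cv2) and the standard library are available. Lean on these libraries where they do the work, as an engineer would, in place of code of your own. Each camera call takes 0.05 s, during which the arm holds its last target. There are 200 camera calls.

## Task

One of the four blue canister lids has not been screwed home. Press lightly with a fingertip near the edge of the lids until you find the one that rocks, then push its bar round clockwise, seen from above, until the lid stops and sits firm. Only press and push with the outside of the fingers: do not take a bar between them, and leave the cup, the jar and the scraper where they are.

Things in the scene. Friction and masses are not known exactly. Their poses are not given: they have to be found in the camera images.
- rack: fixed low steel tray, 170 x 580 mm, with four fixed steel canisters (100 mm across) in a row along its y, 135 mm apart, each closed by a blue lid; origin under its middle
- lid_a: one of four identical blue screw lids, 112 mm across. Origin: centre of its flat top face (118 mm above the table); z up. A white grip bar, 84 mm long (the lid's x), 14 mm wide (y), 20 mm high, rises from the middle; the flat face is free beside it, out to 54 mm from the centre
- lid_b: another of the four identical lids, shaped as lid_a (origin: centre of its flat top face, x along its bar). A tight lid is rigid, does not rock and will not turn. Any of the four may be the loose one
- lid_c: another of the four identical lids, shaped as lid_a (origin: centre of its flat top face, x along its bar). The loose lid stands level, as high as the others, and looks the same; pressed with 2 N or more about 35 mm from its centre, on any side, it tips 0.1 rad towards the press (3.5 mm down there), and springs back level when let go
- lid_d: another of the four identical lids, shaped as lid_a (origin: centre of its flat top face, x along its bar). 
- turn_a (a joint): clockwise turn, seen from above, of lid_a, rad: 0 at the start for all lids. A loose lid turns with about 0.06 N m up to its stop at 0.70; from about 0.6 on it no longer rocks, and it stays where it is left. A tight lid stays at 0. None turns anticlockwise
- turn_b (a joint): clockwise turn, seen from above, of lid_b, rad: 0 at the start for all lids. A loose lid turns with about 0.06 N m up to its stop at 0.70; from about 0.6 on it no longer rocks, and it stays where it is left. A tight lid stays at 0. None turns anticlockwise
- turn_c (a joint): clockwise turn, seen from above, of lid_c, rad: 0 at the start for all lids. A loose lid turns with about 0.06 N m up to its stop at 0.70; from about 0.6 on it no longer rocks, and it stays where it is left. A tight lid stays at 0. None turns anticlockwise
- turn_d (a joint): clockwise turn, seen from above, of lid_d, rad: 0 at the start for all lids. A loose lid turns with about 0.06 N m up to its stop at 0.70; from about 0.6 on it no longer rocks, and it stays where it is left. A tight lid stays at 0. None turns anticlockwise
- cup: bystander: loose steel cup, 70 mm across, 75 mm high, standing beyond the row; origin under its centre
- jar: bystander: loose amber jar with a red cap, 60 mm across, 100 mm high, standing beyond the row; origin under its centre
- scraper: bystander: loose steel dough scraper with a wooden grip, about 115 x 120 mm, 22 mm high, lying on the robot's side of the row; origin under its middle

How it is judged:
By the outcome, as a careful person would: the job done as asked, in the order asked, and still so for the second after the job is handed in, with the robot touching nothing.
It also fails if it takes over 64 s, if anything falls off the work surface, if the arm or the gripper's body presses on something with over 40 N, if the wrist force passes 120 N, or if a joint passes its speed limit or range.

## Working session

There is one attempt and no reset: what is moved stays moved. The work goes in short steps, Python scripts to look and compute and a shell command to move; the robot and the scene stay as the last step left them, time stands still between calls to the robot, and variables do not carry over. Pictures are saved under pics/ and viewed, about 8 in all and at most 12, crops included, and the job is handed in when it is done.

```bash
mkdir -p pics; ls; python3 - <<'E'
from station import bot
import cv2
print(bot.sense())
for n in("top","side","wrist"):
    print(n,bot.camera_params(n))
    if n!="wrist": cv2.imwrite(f"pics/{n}0.png",bot.grab_frame(n)[:,:,::-1])
E
```

```text
pics
{'t': 0.0, 'joint_pos': array([-5.31923170e+01,  2.20902402e+01,  3.78650426e-01, -3.03037921e-02,
       -6.84110934e+01, -1.48162603e+01]), 'dq': array([ 0.03946814, -0.02306609,  0.02176398, -0.00953692,  0.09520609,
       -0.08212738]), 'effort': array([-9.04828630e-04, -3.90665317e+01,  1.87404084e+01,  4.22004998e+00,
        1.08612169e-02, -2.06159457e-04]), 'tcp_pos': array([ 0.23389147, -0.57908706,  0.29115381]), 'eef_rot': array([ 1.79874194e+02, -4.15537339e-03, -1.58019753e+02]), 'contact_force': array([-0.35530943, -0.02130988, -0.11011236]), 'torque': array([-0.03351648,  0.00383041, -0.04683982]), 'finger_gap': 0.08687142084309056}
top {'fx': 432.6790889749421, 'fy': 432.6790889749421, 'cx': 278.04233002106594, 'cy': 210.24853455618248, 'xyz': array([0.4775163 , 0.01011724, 1.05062909]), 'attitude': array([-173.72249884,    0.57279882,  -91.41342155])}
side {'fx': 426.2604173464324, 'fy': 426.2604173464324, 'cx': 268.29291397319037, 'cy': 203.8307528230524, 'xyz': array([0.29276718, 0.63623167, 0.76169795]), 'attitude': array([-133.40845046,    0.89106318, -157.98794899])}
wrist {'fx': 356.61415725801686, 'fy': 356.61415725801686, 'cx': 274.5638749523758, 'cy': 217.03305726741385, 'mount': array([[ 3.99442608e-05, -9.68772651e-01, -2.47950700e-01,
         6.76422669e-02],
       [ 9.99999921e-01,  1.37001350e-04, -3.74182864e-04,
         6.11998410e-04],
       [ 3.96467706e-04, -2.47950665e-01,  9.68772579e-01,
        -9.20963713e-02],
       [ 0.00000000e+00,  0.00000000e+00,  0.00000000e+00,
         1.00000000e+00]])}
```

View pics/top0.png

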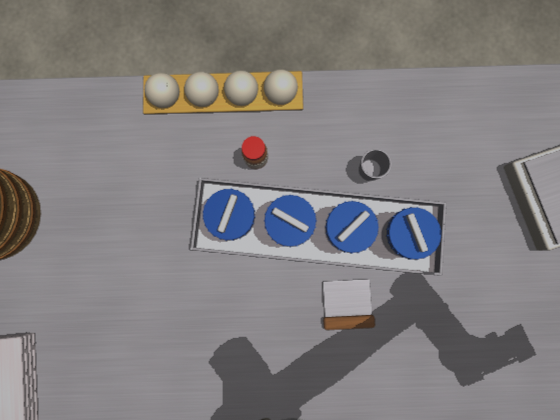

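View pics/side0.png

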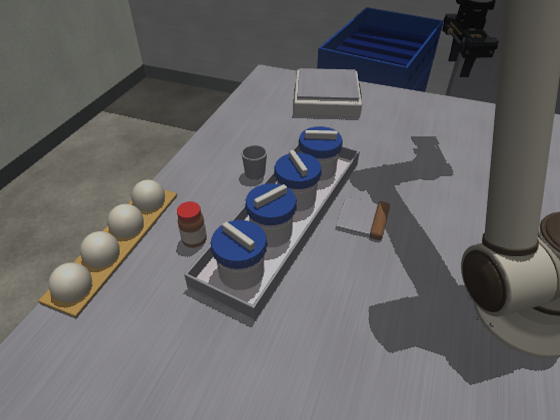

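The top view shows the four lids at about (228,214), (290,220), (352,227) and (414,233), each with its white bar. The jar is at (254,150), the cup at (375,165) and the scraper at (348,303). The side view shows the same layout. Next I compute the lid centres and bar angles.

```bash
cat > h.py <<'E'
import numpy as np,cv2
from scipy.spatial.transform import Rotation as R
from station import bot
def onplane(cp,uv,z):
    r=R.from_euler('xyz',cp['attitude'],degrees=True).as_matrix()
    uv=np.asarray(uv,float).reshape(-1,2)
    d=np.c_[(uv[:,0]-cp['cx'])/cp['fx'],(uv[:,1]-cp['cy'])/cp['fy'],np.ones(len(uv))]@r.T
    return cp['xyz']+d*((z-cp['xyz'][2])/d[:,2])[:,None]
def lids(im,cp,minA=1000):
    hsv=cv2.cvtColor(im,cv2.COLOR_RGB2HSV)
    m=cv2.inRange(hsv,(105,150,40),(128,255,255))
    out=[]
    for c in cv2.findContours(m,cv2.RETR_EXTERNAL,cv2.CHAIN_APPROX_NONE)[0]:
        if cv2.contourArea(c)<minA: continue
        hull=cv2.convexHull(c); f=np.zeros_like(m); cv2.fillPoly(f,[hull],255)
        b=((f>0)&(hsv[...,1]<110)&(hsv[...,2]>110)).astype(np.uint8)*255
        bc=max(cv2.findContours(b,cv2.RETR_EXTERNAL,cv2.CHAIN_APPROX_NONE)[0],key=cv2.contourArea)
        P=onplane(cp,bc.reshape(-1,2),.138).astype(np.float32)[:,:2]
        (ctr,wh,_)=rr=cv2.minAreaRect(P*1000); bx=cv2.boxPoints(rr)
        e=max(bx[1]-bx[0],bx[2]-bx[1],key=np.linalg.norm)
        rim=onplane(cp,hull.reshape(-1,2),.118).astype(np.float32)[:,:2]*1000
        out.append((np.array(ctr),np.degrees(np.arctan2(e[1],e[0]))%180,wh,cv2.minEnclosingCircle(rim)))
    return sorted(out,key=lambda o:o[0][1])
E
python3 - <<'E'
from h import *
im=cv2.imread("pics/top0.png")[:,:,::-1].copy()
for o in lids(im,bot.camera_params("top")): print(*o)
E
```

```text
[ 524.83685303 -275.67474365] 18.505259 (83.92534637451172, 13.844611167907715) ((524.7606201171875, -273.17889404296875), 57.39507293701172)
[ 541.18304443 -142.24414062] 133.15828 (13.347859382629395, 84.3621826171875) ((541.1011352539062, -140.98069763183594), 55.567325592041016)
[558.72015381  -8.51036453] 58.63174 (83.9728012084961, 14.502784729003906) ((558.0482177734375, -7.895792484283447), 55.28474426269531)
[575.67797852 124.40788269] 158.39703 (16.789291381835938, 83.48807525634766) ((575.0689086914062, 124.78369903564453), 55.65726852416992)
```

Any tool yaw clears the bar when pressing 37 mm out, perpendicular to the bar. I close the fingers and go above lid 1 (y = -275).

```bash
python3 -m handwheel '[{"x":-20,"y":10,"grip":-1},{"x":-50,"y":28,"grip":-1},{"x":-85,"y":47,"grip":-1},{"x":-120,"y":65,"grip":-1},{"x":-155,"y":84,"grip":-1},{"x":-190,"y":103,"z":10,"grip":-1},{"x":-225,"y":122,"z":20,"grip":-1},{"x":-260,"y":141,"z":30,"grip":-1},{"x":-295,"y":160,"z":40,"grip":-1},{"x":-330,"y":179,"z":50,"grip":-1},{"x":-360,"y":195,"z":60,"grip":-1},{"x":-380,"y":207,"z":75,"grip":-1},{"x":-386,"y":210,"z":84,"grip":-1},{"x":-386,"y":210,"z":88,"grip":-1},{"x":-386,"y":210,"z":91,"grip":-1},{"x":-386,"y":210,"z":91,"grip":-1},{"x":-386,"y":210,"z":91,"grip":-1},{"x":-386,"y":210,"z":91,"grip":-1}]' 10
python3 -m handwheel '[{"z":2},{"z":4},{"z":5},{"z":5},{"z":5}]'
```

```text
$[0]: bad value
$[0]: bad value
```

All seven keys are needed in each row.

```bash
python3 -m handwheel '[{"x":-20,"y":10,"z":0,"rx":0,"ry":0,"rz":0,"grip":-1},{"x":-50,"y":28,"z":0,"rx":0,"ry":0,"rz":0,"grip":-1},{"x":-85,"y":47,"z":0,"rx":0,"ry":0,"rz":0,"grip":-1},{"x":-120,"y":65,"z":0,"rx":0,"ry":0,"rz":0,"grip":-1},{"x":-155,"y":84,"z":0,"rx":0,"ry":0,"rz":0,"grip":-1},{"x":-190,"y":103,"z":10,"rx":0,"ry":0,"rz":0,"grip":-1},{"x":-225,"y":122,"z":20,"rx":0,"ry":0,"rz":0,"grip":-1},{"x":-260,"y":141,"z":30,"rx":0,"ry":0,"rz":0,"grip":-1},{"x":-295,"y":160,"z":40,"rx":0,"ry":0,"rz":0,"grip":-1},{"x":-330,"y":179,"z":50,"rx":0,"ry":0,"rz":0,"grip":-1},{"x":-360,"y":195,"z":60,"rx":0,"ry":0,"rz":0,"grip":-1},{"x":-380,"y":207,"z":75,"rx":0,"ry":0,"rz":0,"grip":-1},{"x":-386,"y":210,"z":84,"rx":0,"ry":0,"rz":0,"grip":-1},{"x":-386,"y":210,"z":90,"rx":0,"ry":0,"rz":0,"grip":-1},{"x":-386,"y":210,"z":93,"rx":0,"ry":0,"rz":0,"grip":-1},{"x":-386,"y":210,"z":93,"rx":0,"ry":0,"rz":0,"grip":-1},{"x":-386,"y":210,"z":93,"rx":0,"ry":0,"rz":0,"grip":-1}]' 10
```

```text
t: 1.6
tcp_pos: [0.5127, -0.2414, 0.1997]
eef_rot: [-180.0, 0.0, -158.1]
contact_force: [0.8, -0.3, 1.0]
finger_gap: 0.0003
```

```bash
python3 - <<'E'
from h import *
cv2.imwrite("pics/top1.png",bot.grab_frame("top")[:,:,::-1])
s=bot.sense();print(s['t'],s['tcp_pos'],s['contact_force'],s['torque'])
cv2.imwrite("pics/side1.png",bot.grab_frame("side")[80:300,150:430,::-1].repeat(2,0).repeat(2,1))
E
```

```text
1.65 [ 0.51289561 -0.24141561  0.19997331] [-0.58908872 -0.58518693  0.30344508] [-0.02349156 -0.03401655  0.02578697]
```

View pics/side1.png

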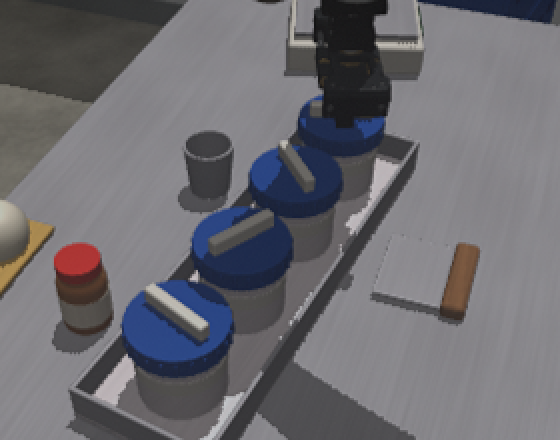

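The crop shows the shut fingers just above lid 1's near-side face, at about (345,120) in the crop, clear of the bar. I lower slowly.

```bash
python3 -m handwheel '[{"x":0,"y":0,"z":4,"rx":0,"ry":0,"rz":0,"grip":-1},{"x":0,"y":0,"z":8,"rx":0,"ry":0,"rz":0,"grip":-1},{"x":0,"y":0,"z":10,"rx":0,"ry":0,"rz":0,"grip":-1},{"x":0,"y":0,"z":10,"rx":0,"ry":0,"rz":0,"grip":-1},{"x":0,"y":0,"z":10,"rx":0,"ry":0,"rz":0,"grip":-1}]'
python3 -m handwheel '[{"x":0,"y":0,"z":1,"rx":0,"ry":0,"rz":0,"grip":-1},{"x":0,"y":0,"z":1,"rx":0,"ry":0,"rz":0,"grip":-1},{"x":0,"y":0,"z":1,"rx":0,"ry":0,"rz":0,"grip":-1}]'
```

```text
t: 2.12
tcp_pos: [0.5132, -0.2403, 0.189]
eef_rot: [180.0, -0.0, -158.0]
contact_force: [-0.2, 0.0, 0.1]
finger_gap: -0.0
t: 2.37
tcp_pos: [0.5134, -0.2402, 0.1883]
eef_rot: [-180.0, 0.0, -158.0]
contact_force: [0.5, -0.5, 0.4]
finger_gap: 0.0005
```

```bash
for i in 1 ; do python3 -m handwheel '[{"x":0,"y":0,"z":0.5,"rx":0,"ry":0,"rz":0,"grip":-1},{"x":0,"y":0,"z":0.5,"rx":0,"ry":0,"rz":0,"grip":-1},{"x":0,"y":0,"z":0.5,"rx":0,"ry":0,"rz":0,"grip":-1}]'; python3 -m handwheel '[{"x":0,"y":0,"z":0.5,"rx":0,"ry":0,"rz":0,"grip":-1},{"x":0,"y":0,"z":0.5,"rx":0,"ry":0,"rz":0,"grip":-1},{"x":0,"y":0,"z":0.5,"rx":0,"ry":0,"rz":0,"grip":-1}]'; done
```

```text
t: 2.62
tcp_pos: [0.5135, -0.2403, 0.1879]
eef_rot: [-180.0, 0.0, -158.0]
contact_force: [-0.3, 0.3, -0.0]
finger_gap: 0.0003
t: 2.87
tcp_pos: [0.5135, -0.2403, 0.1874]
eef_rot: [-180.0, 0.0, -158.0]
contact_force: [-0.3, -0.1, 1.2]
finger_gap: 0.0002
```

```bash
python3 -m handwheel '[{"x":0,"y":0,"z":0.6,"rx":0,"ry":0,"rz":0,"grip":-1},{"x":0,"y":0,"z":0.6,"rx":0,"ry":0,"rz":0,"grip":-1},{"x":0,"y":0,"z":0.6,"rx":0,"ry":0,"rz":0,"grip":-1}]'; python3 -m handwheel '[{"x":0,"y":0,"z":0.6,"rx":0,"ry":0,"rz":0,"grip":-1},{"x":0,"y":0,"z":0.6,"rx":0,"ry":0,"rz":0,"grip":-1},{"x":0,"y":0,"z":0.6,"rx":0,"ry":0,"rz":0,"grip":-1}]'
```

```text
t: 3.12
tcp_pos: [0.5135, -0.2404, 0.1869]
eef_rot: [-180.0, 0.0, -158.0]
contact_force: [-0.1, -0.3, 1.1]
finger_gap: 0.0005
t: 3.37
tcp_pos: [0.5135, -0.2404, 0.1863]
eef_rot: [-180.0, 0.0, -158.0]
contact_force: [0.7, -1.2, 2.4]
finger_gap: 0.0005
```

```bash
python3 -m handwheel '[{"x":0,"y":0,"z":0.7,"rx":0,"ry":0,"rz":0,"grip":-1},{"x":0,"y":0,"z":0.7,"rx":0,"ry":0,"rz":0,"grip":-1},{"x":0,"y":0,"z":0.7,"rx":0,"ry":0,"rz":0,"grip":-1}]'; python3 -m handwheel '[{"x":0,"y":0,"z":0.7,"rx":0,"ry":0,"rz":0,"grip":-1},{"x":0,"y":0,"z":0.7,"rx":0,"ry":0,"rz":0,"grip":-1},{"x":0,"y":0,"z":0.7,"rx":0,"ry":0,"rz":0,"grip":-1}]'
```

```text
t: 3.62
tcp_pos: [0.5136, -0.2404, 0.1856]
eef_rot: [-180.0, 0.0, -158.0]
contact_force: [0.2, -1.6, 3.0]
finger_gap: 0.0004
t: 3.87
tcp_pos: [0.5135, -0.2403, 0.1848]
eef_rot: [-180.0, 0.0, -158.0]
contact_force: [0.4, -2.4, 3.3]
finger_gap: 0.0003
```

```bash
python3 -m handwheel '[{"x":0,"y":0,"z":0.7,"rx":0,"ry":0,"rz":0,"grip":-1},{"x":0,"y":0,"z":0.7,"rx":0,"ry":0,"rz":0,"grip":-1},{"x":0,"y":0,"z":0.7,"rx":0,"ry":0,"rz":0,"grip":-1}]'
python3 - <<'E'
from h import *
ref=cv2.imread("pics/top1.png"); im=bot.grab_frame("top")[:,:,::-1]
a=cv2.imread("pics/side1.png"); s=bot.grab_frame("side")[:,:,::-1]
c=lambda i:cv2.resize(i[190:290,370:460],None,fx=4,fy=4,interpolation=0)
d=lambda i:cv2.resize(i[115:185,285:365],None,fx=5,fy=5,interpolation=0)
a1=cv2.resize(a,None,fx=.5,fy=.5,interpolation=0)
t=np.hstack([c(ref),c(im)]); u=np.hstack([cv2.resize(a1[35:105,135:215],(360,200),interpolation=0),cv2.resize(s[115:185,285:365],(360,200),interpolation=0)])
cv2.imwrite("pics/cmp.png",np.vstack([t,u]))
E
```

```text
t: 4.12
tcp_pos: [0.5136, -0.2403, 0.1847]
eef_rot: [-180.0, 0.0, -158.0]
contact_force: [0.2, -1.0, 5.6]
finger_gap: 0.0005
```

View pics/cmp.png

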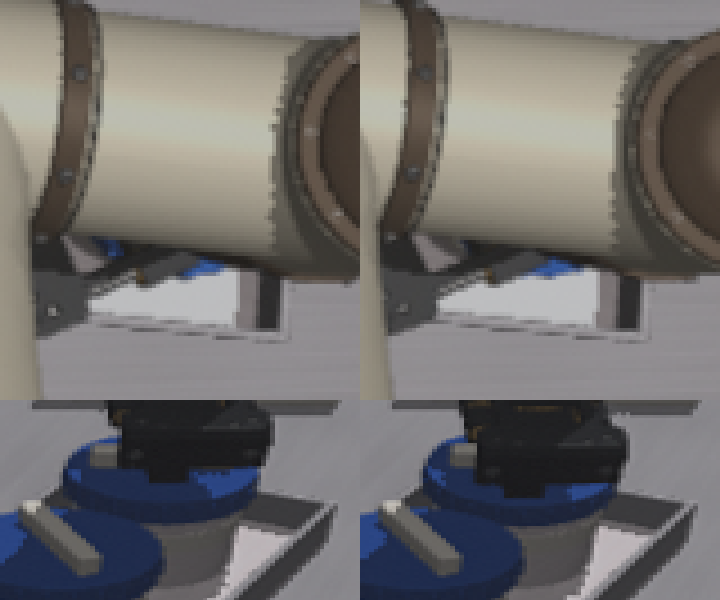

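The right-hand crops show lid 1 slightly tipped towards the finger. The finger sank about 3 mm at 1–3 N, then the force jumped to 5.6 N, so lid 1 looks loose. I press lid 2 once to compare.

```bash
python3 -m handwheel '[{"x":0,"y":0,"z":-8,"rx":0,"ry":0,"rz":0,"grip":-1},{"x":0,"y":0,"z":-25,"rx":0,"ry":0,"rz":0,"grip":-1},{"x":-10,"y":25,"z":-25,"rx":0,"ry":0,"rz":0,"grip":-1},{"x":-22,"y":53,"z":-25,"rx":0,"ry":0,"rz":0,"grip":-1},{"x":-28,"y":68,"z":-20,"rx":0,"ry":0,"rz":0,"grip":-1},{"x":-28,"y":68,"z":-10,"rx":0,"ry":0,"rz":0,"grip":-1},{"x":-28,"y":68,"z":-6,"rx":0,"ry":0,"rz":0,"grip":-1},{"x":-28,"y":68,"z":-5,"rx":0,"ry":0,"rz":0,"grip":-1},{"x":-28,"y":68,"z":-5,"rx":0,"ry":0,"rz":0,"grip":-1},{"x":-28,"y":68,"z":-5,"rx":0,"ry":0,"rz":0,"grip":-1}]'
python3 -m handwheel '[{"x":0,"y":0,"z":1,"rx":0,"ry":0,"rz":0,"grip":-1},{"x":0,"y":0,"z":1,"rx":0,"ry":0,"rz":0,"grip":-1},{"x":0,"y":0,"z":1,"rx":0,"ry":0,"rz":0,"grip":-1}]'
python3 -m handwheel '[{"x":0,"y":0,"z":0.6,"rx":0,"ry":0,"rz":0,"grip":-1},{"x":0,"y":0,"z":0.6,"rx":0,"ry":0,"rz":0,"grip":-1},{"x":0,"y":0,"z":0.6,"rx":0,"ry":0,"rz":0,"grip":-1}]'
```

```text
t: 5.05
tcp_pos: [0.5136, -0.1674, 0.1887]
eef_rot: [180.0, -0.0, -158.1]
contact_force: [-0.9, 0.6, 0.7]
finger_gap: 0.0003
t: 5.3
tcp_pos: [0.5139, -0.1672, 0.1881]
eef_rot: [-180.0, 0.0, -158.0]
contact_force: [-0.2, 0.5, -0.1]
finger_gap: 0.0004
t: 5.55
tcp_pos: [0.5139, -0.1671, 0.1879]
eef_rot: [-180.0, 0.0, -158.0]
contact_force: [-2.1, -1.6, 2.8]
finger_gap: 0.0006
```

```bash
python3 -m handwheel '[{"x":0,"y":0,"z":0.5,"rx":0,"ry":0,"rz":0,"grip":-1},{"x":0,"y":0,"z":0.5,"rx":0,"ry":0,"rz":0,"grip":-1},{"x":0,"y":0,"z":0.5,"rx":0,"ry":0,"rz":0,"grip":-1}]'
```

```text
t: 5.8
tcp_pos: [0.5139, -0.167, 0.1877]
eef_rot: [-179.9, 0.0, -158.0]
contact_force: [-1.2, -1.0, 6.1]
finger_gap: 0.0004
```

Lid 2 is rigid at z = 0.188 (6 N within 0.2 mm), so lid 1 is the loose one. I move to the +y side of its +x bar end, with the outer finger back parallel to the bar.

```bash
python3 -m handwheel '[{"x":0,"y":0,"z":-8,"rx":0,"ry":0,"rz":0,"grip":-1},{"x":0,"y":0,"z":-26,"rx":0,"ry":0,"rz":0.03,"grip":-1},{"x":0,"y":-25,"z":-26,"rx":0,"ry":0,"rz":0.061,"grip":-1},{"x":-1,"y":-55,"z":-26,"rx":0,"ry":0,"rz":0.061,"grip":-1},{"x":-1,"y":-78,"z":-26,"rx":0,"ry":0,"rz":0.061,"grip":-1},{"x":-1,"y":-78,"z":-26,"rx":0,"ry":0,"rz":0.061,"grip":-1},{"x":-1,"y":-78,"z":-18,"rx":0,"ry":0,"rz":0.061,"grip":-1},{"x":-1,"y":-78,"z":-10,"rx":0,"ry":0,"rz":0.061,"grip":-1},{"x":-1,"y":-78,"z":-9,"rx":0,"ry":0,"rz":0.061,"grip":-1},{"x":-1,"y":-78,"z":-9,"rx":0,"ry":0,"rz":0.061,"grip":-1},{"x":-1,"y":-78,"z":-9,"rx":0,"ry":0,"rz":0.061,"grip":-1}]'
python3 - <<'E'
from h import *
im=bot.grab_frame("side")[:,:,::-1]
cv2.imwrite("pics/side2.png",cv2.resize(im[90:200,260:400],None,fx=4,fy=4,interpolation=0))
p=bot.sense()['tcp_pos']*1000
b=np.radians(18.5);e=np.array([np.cos(b),np.sin(b)]);n=np.array([-e[1],e[0]])
v=p[:2]-[524.8,-275.5];print("s,p",v@e,v@n)
for pp in(22,):
  for t in np.arange(.1,.85,.1):
    q=np.array([30,-pp]);c,s=np.cos(t),np.sin(t);print(round(t,2),(q-np.array([[c,-s],[s,c]])@q).round(1))
E
```

```text
t: 6.72
tcp_pos: [0.5438, -0.238, 0.1957]
eef_rot: [180.0, -0.0, -161.4]
contact_force: [-0.5, -0.0, -0.3]
finger_gap: 0.0003
s,p 30.09336030279627 29.412895076895552
0.1 [-2.  -3.1]
0.2 [-3.8 -6.4]
0.3 [-5.2 -9.8]
0.4 [ -6.2 -13.4]
0.5 [ -6.9 -17.1]
0.6 [ -7.2 -20.8]
0.7 [ -7.1 -24.5]
0.8 [ -6.7 -28.2]
```

View pics/side2.png

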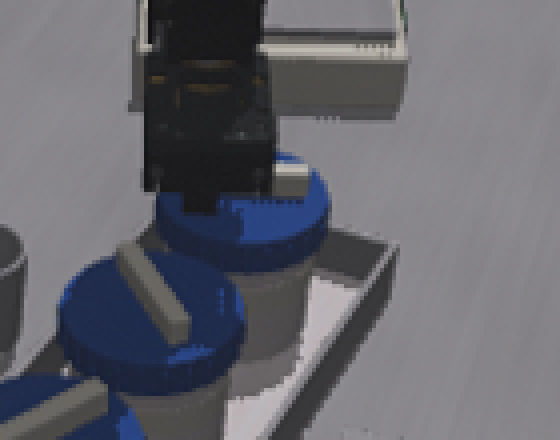

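The finger tip, at (200,205) in the crop, sits beside lid 1's bar on the near side. I close the 7 mm gap and follow the arc.

```bash
python3 -m handwheel '[{"x":0,"y":-4,"z":0,"rx":0,"ry":0,"rz":0,"grip":-1},{"x":0,"y":-7,"z":0,"rx":0,"ry":0,"rz":0,"grip":-1},{"x":-1,"y":-9,"z":0,"rx":0,"ry":0,"rz":0.05,"grip":-1},{"x":-2,"y":-10.5,"z":0,"rx":0,"ry":0,"rz":0.1,"grip":-1},{"x":-3,"y":-12.1,"z":0,"rx":0,"ry":0,"rz":0.15,"grip":-1},{"x":-3.8,"y":-13.8,"z":0,"rx":0,"ry":0,"rz":0.2,"grip":-1},{"x":-4.5,"y":-15.5,"z":0,"rx":0,"ry":0,"rz":0.25,"grip":-1},{"x":-5.2,"y":-17.2,"z":0,"rx":0,"ry":0,"rz":0.3,"grip":-1},{"x":-5.2,"y":-17.2,"z":0,"rx":0,"ry":0,"rz":0.3,"grip":-1}]'
python3 -c "
from station import bot;s=bot.sense();print(s['contact_force'],s['torque'])"
```

```text
t: 7.52
tcp_pos: [0.5544, -0.2534, 0.1958]
eef_rot: [180.0, -0.0, -178.8]
contact_force: [-0.6, 1.9, 0.2]
finger_gap: 0.0003
[-0.55249726  1.88685842  0.23396133] [0.30915808 0.12899253 0.03342222]
```

The bar resists with about 2 N, as expected for 0.06 N m. I continue.

```bash
python3 -m handwheel '[{"x":-1,"y":-1.5,"z":0,"rx":0,"ry":0,"rz":0.05,"grip":-1},{"x":-2,"y":-3.1,"z":0,"rx":0,"ry":0,"rz":0.1,"grip":-1},{"x":-3,"y":-4.7,"z":0,"rx":0,"ry":0,"rz":0.15,"grip":-1},{"x":-3.8,"y":-6.4,"z":0,"rx":0,"ry":0,"rz":0.2,"grip":-1},{"x":-4.5,"y":-8.1,"z":0,"rx":0,"ry":0,"rz":0.25,"grip":-1},{"x":-5.2,"y":-9.8,"z":0,"rx":0,"ry":0,"rz":0.3,"grip":-1},{"x":-5.2,"y":-9.8,"z":0,"rx":0,"ry":0,"rz":0.3,"grip":-1},{"x":-5.2,"y":-9.8,"z":0,"rx":0,"ry":0,"rz":0.3,"grip":-1}]'
python3 -m handwheel '[{"x":-0.6,"y":-0.9,"z":0,"rx":0,"ry":0,"rz":0.03,"grip":-1},{"x":-1.2,"y":-1.8,"z":0,"rx":0,"ry":0,"rz":0.06,"grip":-1},{"x":-1.2,"y":-1.8,"z":0,"rx":0,"ry":0,"rz":0.06,"grip":-1},{"x":-1.2,"y":-1.8,"z":0,"rx":0,"ry":0,"rz":0.06,"grip":-1}]'
```

```text
t: 8.18
tcp_pos: [0.5597, -0.2631, 0.1959]
eef_rot: [180.0, -0.0, 164.2]
contact_force: [-0.8, 1.2, -0.6]
finger_gap: 0.0008
t: 8.52
tcp_pos: [0.5604, -0.265, 0.1959]
eef_rot: [180.0, 0.0, 160.8]
contact_force: [-0.4, 1.4, 0.3]
finger_gap: 0.0002
```

```bash
python3 -m handwheel '[{"x":-0.3,"y":-0.7,"z":0,"rx":0,"ry":0,"rz":0.02,"grip":-1},{"x":-0.6,"y":-1.4,"z":0,"rx":0,"ry":0,"rz":0.04,"grip":-1},{"x":-0.6,"y":-1.4,"z":0,"rx":0,"ry":0,"rz":0.04,"grip":-1},{"x":-0.6,"y":-1.4,"z":0,"rx":0,"ry":0,"rz":0.04,"grip":-1}]'
python3 -m handwheel '[{"x":0,"y":-0.6,"z":0,"rx":0,"ry":0,"rz":0,"grip":-1},{"x":0,"y":-0.6,"z":0,"rx":0,"ry":0,"rz":0,"grip":-1},{"x":0,"y":-0.6,"z":0,"rx":0,"ry":0,"rz":0,"grip":-1}]'
```

```text
t: 8.85
tcp_pos: [0.5607, -0.2667, 0.196]
eef_rot: [-180.0, 0.0, 158.4]
contact_force: [0.5, 0.9, 0.5]
finger_gap: 0.0005
t: 9.1
tcp_pos: [0.5606, -0.2672, 0.196]
eef_rot: [180.0, 0.1, 158.4]
contact_force: [0.7, 1.4, -0.3]
finger_gap: 0.0005
```

```bash
python3 -m handwheel '[{"x":0,"y":-0.5,"z":0,"rx":0,"ry":0,"rz":0,"grip":-1},{"x":0,"y":-1,"z":0,"rx":0,"ry":0,"rz":0,"grip":-1},{"x":0,"y":-1,"z":0,"rx":0,"ry":0,"rz":0,"grip":-1},{"x":0,"y":-1,"z":0,"rx":0,"ry":0,"rz":0,"grip":-1}]'
python3 -m handwheel '[{"x":0,"y":-0.5,"z":0,"rx":0,"ry":0,"rz":0,"grip":-1},{"x":0,"y":-1,"z":0,"rx":0,"ry":0,"rz":0,"grip":-1},{"x":0,"y":-1,"z":0,"rx":0,"ry":0,"rz":0,"grip":-1},{"x":0,"y":-1,"z":0,"rx":0,"ry":0,"rz":0,"grip":-1}]'
```

```text
t: 9.43
tcp_pos: [0.5602, -0.2682, 0.196]
eef_rot: [180.0, 0.0, 158.4]
contact_force: [1.5, 0.9, 1.5]
finger_gap: 0.0002
t: 9.77
tcp_pos: [0.5596, -0.269, 0.1958]
eef_rot: [-180.0, -0.0, 158.4]
contact_force: [0.9, 0.3, 0.2]
finger_gap: 0.0002
```

```bash
python3 - <<'E'
from h import *
im=bot.grab_frame("side")[:,:,::-1]
w=bot.grab_frame("wrist")[:,:,::-1]
print(bot.sense()['contact_force'],bot.sense()['torque'])
cv2.imwrite("pics/m3.png",np.hstack([cv2.resize(im[90:200,270:370],(400,440),interpolation=0),cv2.resize(w,(400,300))[np.clip(np.arange(440)-70,0,299)]]))
E
```

```text
[ 2.46482969  2.24350105 -0.69640516] [ 3.37784487e-01 -5.83001820e-01 -1.50688129e-04]
```

View pics/m3.png

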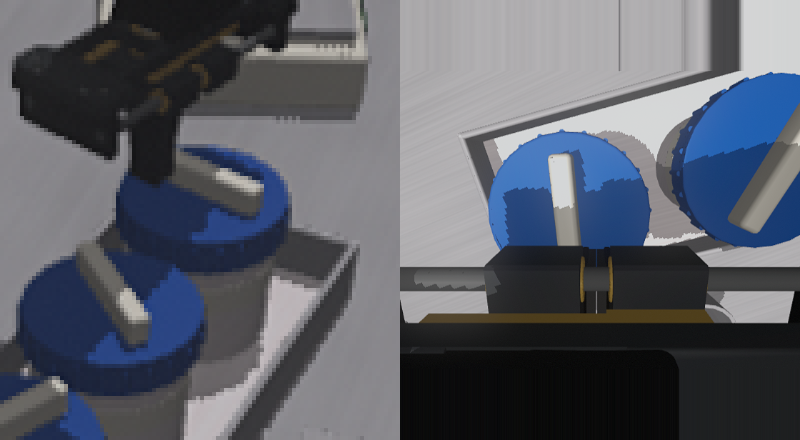

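The side crop shows lid 1's bar turned clockwise with the finger against it, and the wrist view shows the bar at about (560,200). I measure the bar angle in a fresh wrist frame and push a little more.

```bash
cat >> h.py <<'E'
def wristbar():
    s=bot.sense(); im=bot.grab_frame("wrist"); cp=bot.camera_params("wrist")
    T=np.eye(4); T[:3,:3]=R.from_euler('xyz',s['eef_rot'],degrees=True).as_matrix(); T[:3,3]=s['tcp_pos']
    M=T@cp['mount']; cp['xyz']=M[:3,3]; cp['attitude']=R.from_matrix(M[:3,:3]).as_euler('xyz',degrees=True)
    hsv=cv2.cvtColor(im,cv2.COLOR_RGB2HSV); blue=cv2.inRange(hsv,(105,120,40),(128,255,255))
    for c in cv2.findContours(blue,cv2.RETR_EXTERNAL,cv2.CHAIN_APPROX_NONE)[0]:
        if cv2.contourArea(c)<2000: continue
        f=np.zeros_like(blue); cv2.fillPoly(f,[cv2.convexHull(c)],255)
        b=((f>0)&(hsv[...,1]<100)&(hsv[...,2]>90)).astype(np.uint8)*255
        bs=cv2.findContours(b,cv2.RETR_EXTERNAL,cv2.CHAIN_APPROX_NONE)[0]
        if not bs: continue
        P=onplane(cp,max(bs,key=cv2.contourArea).reshape(-1,2),.138).astype(np.float32)[:,:2]*1000
        rr=cv2.minAreaRect(P); bx=cv2.boxPoints(rr); e=max(bx[1]-bx[0],bx[2]-bx[1],key=np.linalg.norm)
        print("bar ctr",np.round(rr[0],1),"size",np.round(rr[1],1),"angle",(np.degrees(np.arctan2(e[1],e[0]))+90)%180-90)
E
python3 -c "from h import *;wristbar()"
python3 -m handwheel '[{"x":0,"y":-0.5,"z":0,"rx":0,"ry":0,"rz":0,"grip":-1},{"x":0,"y":-1,"z":0,"rx":0,"ry":0,"rz":0,"grip":-1},{"x":0,"y":-1,"z":0,"rx":0,"ry":0,"rz":0,"grip":-1},{"x":0,"y":-1,"z":0,"rx":0,"ry":0,"rz":0,"grip":-1}]'
python3 -c "from h import *;wristbar();print(bot.sense()['contact_force'])"
```

```text
bar ctr [ 511.7 -269.8] size [15.  55.5] angle -17.585068
bar ctr [ 542.4 -148. ] size [20.5 74.1] angle -37.504204
t: 10.25
tcp_pos: [0.5591, -0.27, 0.1958]
eef_rot: [-180.0, -0.0, 158.4]
contact_force: [1.4, 1.5, 0.3]
finger_gap: 0.0008
bar ctr [ 511.7 -269.6] size [14.8 55.3] angle -19.012726
bar ctr [ 542.8 -148.6] size [20.5 73.1] angle -37.43799
[ 1.75211623  0.68396781 -0.26116445]
```

The bar is still turning: it is at -19°, about 0.655 rad. I continue to the stop.

```bash
python3 -m handwheel '[{"x":0,"y":-0.5,"z":0,"rx":0,"ry":0,"rz":0,"grip":-1},{"x":0,"y":-1,"z":0,"rx":0,"ry":0,"rz":0,"grip":-1},{"x":0,"y":-1,"z":0,"rx":0,"ry":0,"rz":0,"grip":-1},{"x":0,"y":-1,"z":0,"rx":0,"ry":0,"rz":0,"grip":-1}]'
python3 -m handwheel '[{"x":0,"y":-0.5,"z":0,"rx":0,"ry":0,"rz":0,"grip":-1},{"x":0,"y":-1,"z":0,"rx":0,"ry":0,"rz":0,"grip":-1},{"x":0,"y":-1,"z":0,"rx":0,"ry":0,"rz":0,"grip":-1},{"x":0,"y":-1,"z":0,"rx":0,"ry":0,"rz":0,"grip":-1}]'
python3 -c "from h import *;wristbar();print(bot.sense()['contact_force'])"
```

```text
t: 10.63
tcp_pos: [0.5588, -0.2709, 0.1958]
eef_rot: [-180.0, -0.0, 158.4]
contact_force: [1.2, 1.2, 0.8]
finger_gap: 0.0
t: 10.97
tcp_pos: [0.5586, -0.2717, 0.1959]
eef_rot: [180.0, 0.0, 158.4]
contact_force: [3.5, 1.9, 0.8]
finger_gap: -0.0001
bar ctr [ 511.9 -269.2] size [14.5 55. ] angle -21.601166
bar ctr [ 543.7 -149.6] size [20.1 70.5] angle -37.493904
[ 1.5002547   2.91151138 -0.11857338]
```

```bash
python3 -m handwheel '[{"x":0,"y":-0.5,"z":0,"rx":0,"ry":0,"rz":0,"grip":-1},{"x":0,"y":-1,"z":0,"rx":0,"ry":0,"rz":0,"grip":-1},{"x":0,"y":-1,"z":0,"rx":0,"ry":0,"rz":0,"grip":-1},{"x":0,"y":-1,"z":0,"rx":0,"ry":0,"rz":0,"grip":-1}]'
python3 -m handwheel '[{"x":0,"y":-0.5,"z":0,"rx":0,"ry":0,"rz":0,"grip":-1},{"x":0,"y":-1,"z":0,"rx":0,"ry":0,"rz":0,"grip":-1},{"x":0,"y":-1,"z":0,"rx":0,"ry":0,"rz":0,"grip":-1},{"x":0,"y":-1,"z":0,"rx":0,"ry":0,"rz":0,"grip":-1}]'
python3 -c "from h import *;wristbar();print(bot.sense()['contact_force'])"
```

```text
t: 11.35
tcp_pos: [0.5585, -0.2718, 0.1959]
eef_rot: [179.9, 0.0, 158.4]
contact_force: [2.6, 5.4, 1.0]
finger_gap: 0.0003
t: 11.68
tcp_pos: [0.5585, -0.272, 0.1959]
eef_rot: [179.8, 0.0, 158.4]
contact_force: [4.0, 8.2, 0.9]
finger_gap: 0.0002
bar ctr [ 511.9 -269.3] size [14.5 55. ] angle -21.847176
bar ctr [ 543.7 -149.6] size [20.1 70.5] angle -37.262825
[3.59860955 7.79224146 1.0553036 ]
```

The stop is reached: the bar is at -21.7°, a turn of 0.70 rad, and the force rises to 9 N with no motion. I back off and press to check the lid is firm.

```bash
python3 -m handwheel '[{"x":0,"y":4,"z":0,"rx":0,"ry":0,"rz":0,"grip":-1},{"x":0,"y":12,"z":-1,"rx":0,"ry":0,"rz":0,"grip":-1},{"x":8,"y":23,"z":-3,"rx":0,"ry":0,"rz":0,"grip":-1},{"x":20,"y":23,"z":-3,"rx":0,"ry":0,"rz":0,"grip":-1},{"x":30,"y":23,"z":0,"rx":0,"ry":0,"rz":0,"grip":-1},{"x":30,"y":23,"z":5,"rx":0,"ry":0,"rz":0,"grip":-1},{"x":30,"y":23,"z":6.5,"rx":0,"ry":0,"rz":0,"grip":-1},{"x":30,"y":23,"z":6.5,"rx":0,"ry":0,"rz":0,"grip":-1},{"x":30,"y":23,"z":6.5,"rx":0,"ry":0,"rz":0,"grip":-1}]'
python3 -m handwheel '[{"x":0,"y":0,"z":1,"rx":0,"ry":0,"rz":0,"grip":-1},{"x":0,"y":0,"z":1.5,"rx":0,"ry":0,"rz":0,"grip":-1},{"x":0,"y":0,"z":1.5,"rx":0,"ry":0,"rz":0,"grip":-1},{"x":0,"y":0,"z":1.5,"rx":0,"ry":0,"rz":0,"grip":-1}]'
python3 -m handwheel '[{"x":0,"y":0,"z":0.7,"rx":0,"ry":0,"rz":0,"grip":-1},{"x":0,"y":0,"z":0.7,"rx":0,"ry":0,"rz":0,"grip":-1},{"x":0,"y":0,"z":0.7,"rx":0,"ry":0,"rz":0,"grip":-1}]'
```

```text
t: 12.48
tcp_pos: [0.5386, -0.2413, 0.1892]
eef_rot: [-180.0, -0.0, 158.4]
contact_force: [-0.2, -0.7, 0.9]
finger_gap: 0.0
t: 12.82
tcp_pos: [0.5387, -0.2414, 0.1881]
eef_rot: [-180.0, 0.1, 158.4]
contact_force: [0.3, -0.4, 0.7]
finger_gap: 0.0004
t: 13.07
tcp_pos: [0.5387, -0.2414, 0.1879]
eef_rot: [-180.0, 0.1, 158.4]
contact_force: [-0.5, -0.3, 3.7]
finger_gap: 0.0006
```

The lid is firm now: 3.7 N at z = 0.1879, the same as tight lid 2. I retreat upward and check the bystanders.

```bash
python3 -m handwheel '[{"x":0,"y":0,"z":-5,"rx":0,"ry":0,"rz":0,"grip":-1},{"x":0,"y":0,"z":-30,"rx":0,"ry":0,"rz":0,"grip":-1},{"x":0,"y":0,"z":-65,"rx":0,"ry":0,"rz":0,"grip":-1},{"x":20,"y":-20,"z":-100,"rx":0,"ry":0,"rz":0,"grip":-1},{"x":50,"y":-50,"z":-110,"rx":0,"ry":0,"rz":0,"grip":-1},{"x":80,"y":-80,"z":-110,"rx":0,"ry":0,"rz":0,"grip":-1},{"x":105,"y":-105,"z":-110,"rx":0,"ry":0,"rz":0,"grip":-1},{"x":130,"y":-130,"z":-110,"rx":0,"ry":0,"rz":0,"grip":-1},{"x":155,"y":-155,"z":-110,"rx":0,"ry":0,"rz":0,"grip":-1},{"x":180,"y":-180,"z":-110,"rx":0,"ry":0,"rz":0,"grip":-1},{"x":205,"y":-205,"z":-110,"rx":0,"ry":0,"rz":0,"grip":-1},{"x":220,"y":-220,"z":-110,"rx":0,"ry":0,"rz":0,"grip":-1},{"x":220,"y":-220,"z":-110,"rx":0,"ry":0,"rz":0,"grip":-1},{"x":220,"y":-220,"z":-110,"rx":0,"ry":0,"rz":0,"grip":-1}]'
python3 - <<'E'
from h import *
im=bot.grab_frame("top"); cv2.imwrite("pics/top9.png",im[:,:,::-1])
for o in lids(im.copy(),bot.camera_params("top")): print(o[0],o[1],o[2])
E
```

```text
t: 14.23
tcp_pos: [0.2517, -0.3647, 0.2971]
eef_rot: [180.0, -0.0, 158.3]
contact_force: [-0.2, -0.2, 1.4]
finger_gap: 0.0006
[ 524.46264648 -276.0909729 ] 158.45602 (13.832201957702637, 83.98502349853516)
[ 541.18304443 -142.24414062] 133.15828 (13.347859382629395, 84.3621826171875)
[558.72015381  -8.51036453] 58.63174 (83.9728012084961, 14.502784729003906)
[575.67797852 124.40788269] 158.39703 (16.789291381835938, 83.48807525634766)
```

View pics/top9.png

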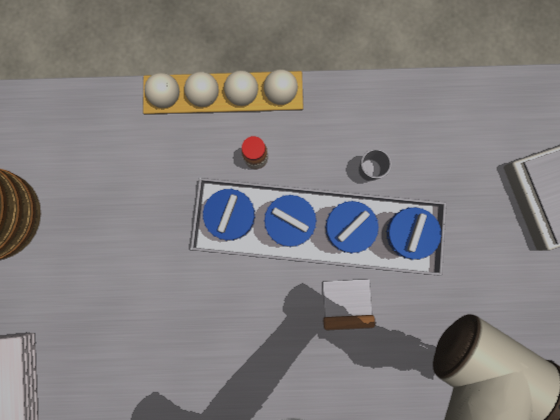

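Lid 1's bar at (417,232) has turned 40° clockwise (0.70 rad). The other bars, the jar (254,150), the cup (375,165) and the scraper (348,303) have not moved.

```bash
python3 -c "
from station import bot
print(bot.close_job())"
```

```text
the job is handed in; nothing more can be done
None
```

The loose lid was the one at the row's -y end, near (0.525, -0.275). It is now screwed home, and I handed the job in at about 14 s of the 64 s allowed.

- **Finding it:** Pressed near the edge with shut fingers, it sank about 3 mm at 1–3 N before hitting a stop. Its neighbour, pressed the same way, was rigid at about 6 N. I did not press the other two lids.
- **Turning it:** I pushed the end of its bar clockwise with the outside of the fingers until it stopped. At the stop the force rose to about 9 N with no further motion.
- **Last checks:** The bar went from 18.5° to -21.5°, a turn of 0.70 rad. Pressed again near the edge, the lid held firm at 3.7 N, at the same height as the tight one. In the final top view the other three bars were unchanged, and the cup, jar and scraper appeared unmoved. The arm was clear of everything.

No check failed. During the turn the bar lagged a few degrees behind my planned angle, so I kept pushing in 1 mm steps until it reached the stop.

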